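# Tip the mini buffer blocks out of their tilt-out bin

### The job

Set the steel tray on the table squarely before the foot of the bin rack, under the tilt-out bin that holds the mini buffer blocks; then pull that bin forward to its stop, without slamming it, so that all five blocks tip out into the tray, and swing the empty bin fully home again. The tray stays on the table with the blocks in it, no block may fall on the table, and the other two bins and the bottles, jar, cup and tweezers are left alone.

Things in the scene. Friction and masses are not known exactly. Their poses are not given: they have to be found in the camera images.
- bin_a (a joint): angle of the bin with the blocks: 0 = fully home, grows as its top is pulled forward, 1.80 = forward stop, tipped out. Hinge along its lower front edge, lightly damped, hardly any friction. The bin (220 g) rests home by its weight; past about 0.7 rad it sinks forward to the stop by itself in 1 to 2 s; pushed back below about 0.35 rad it sinks home by itself in a few seconds.
- holder_a: fixed aluminium holder of the bin with the blocks. Origin on top of the plinth (70 mm above the table), right below the bin's hinge, mid-width. -x points forward, the way the bin tips; y along the rack; z up. The three holders stand 96 mm apart in any order. The plinth's front face is 22 mm forward of the origin; the holder's side cheeks rise 66 mm.
- bin_hinge (a point): mid hinge axis of the bin with the blocks, 100 mm above the table; axes turn with the bin (home: as holder_a). White smooth bin, 84 mm wide (78 inside), 3 mm walls, open top. Home: floor level from the hinge 55 mm backward; front wall 80 mm long, leaning forward 30 deg from vertical; back wall upright, 50 mm. At the stop the front wall is a 43 deg chute, lip 58 mm forward, 55 mm below the hinge.
- bin_lip (a point): middle of the upper edge of that bin's front wall, with a rolled pull edge (8 mm thick): 40 mm forward of and 69 mm above the hinge when home. It can be hooked from inside the bin or pinched. Turns with the bin.
- bin_back_rim (a point): middle of the upper edge of that bin's back wall: 55 mm behind and 50 mm above the hinge when home; at the stop it stands 61 mm forward of and 42 mm above the hinge. Turns with the bin.
- bin_b (a joint): angle of another bin of the same kind, filled with small round pots; 0 = home
- bin_c (a joint): angle of another bin of the same kind, filled with short wooden sticks; 0 = home
- rack: fixed black drawer plinth that carries the three bins: 120 mm deep (x), 300 mm wide (y), 70 mm high. Origin: centre of its underside; front face toward its -x. The bin hinges lie 38 mm forward of the origin.
- tray: loose steel tray, 250 g, open top: 120 mm (x) by 150 mm (y) outside, 28 mm high, rim walls 8 mm thick, floor 4 mm. Origin: centre of its underside. Starts on the table to the right of the rack. With its 150 mm side along the foot of the rack, centred on the bin and 5 to 10 mm off the plinth, it catches all the blocks.
- block_0: mini buffer block, rigid grey foam with two pale gritted faces, 24 mm (x) by 34 mm (y) by 12 mm (z), 12 g; origin: centre of its underside. All five start in one bin: four flat on the floor of the bin and one on top.
- block_1: mini buffer block, rigid grey foam with two pale gritted faces, 24 mm (x) by 34 mm (y) by 12 mm (z), 12 g; origin: centre of its underside. All five start in one bin: four flat on the floor of the bin and one on top.
- block_2: mini buffer block, rigid grey foam with two pale gritted faces, 24 mm (x) by 34 mm (y) by 12 mm (z), 12 g; origin: centre of its underside. All five start in one bin: four flat on the floor of the bin and one on top.
- block_3: mini buffer block, rigid grey foam with two pale gritted faces, 24 mm (x) by 34 mm (y) by 12 mm (z), 12 g; origin: centre of its underside. All five start in one bin: four flat on the floor of the bin and one on top.
- block_4: mini buffer block, rigid grey foam with two pale gritted faces, 24 mm (x) by 34 mm (y) by 12 mm (z), 12 g; origin: centre of its underside. All five start in one bin: four flat on the floor of the bin and one on top.
- polish_1: round nail-polish bottle, 30 mm across, 78 mm tall; bystander, loose; origin: centre of its underside
- polish_2: square nail-polish bottle, 26 mm wide, 76 mm tall; bystander, loose; origin: centre of its underside
- cream_jar: white cream jar, 64 mm across, 42 mm tall; bystander, loose; origin: centre of its underside
- file_cup: white cup of nail files, 76 mm across, about 160 mm tall over the files; bystander, loose; origin: centre of its underside
- tweezers: steel tweezers lying flat, 130 mm long, 5 mm thick; bystander, loose; origin: centre of its underside
- pump_bottle: plastic bottle, 54 mm across, 135 mm tall; bystander, loose; origin: centre of its underside
There are look-alikes about, which are no part of the job. Leave any green or turquoise look-alike of the tray alone.

How it is judged (in metres and radians):
On the way, in this order (a step that is already met when the one before it is completed fails the run):
1. the tray stands squarely before the rack under the bin of blocks (centred within 30 mm, within 30 mm of the plinth, within 0.25 rad), that bin still home with its blocks (y of tray in the frame of holder_a between -0.03 and 0.03 m and x of tray in the frame of holder_a between -0.112 and -0.076 m and angle between the y axis of tray and the y axis of holder_a, either way round below 0.25 rad and height (world z) of tray below 0.01 m and angle between tray's own z axis and vertical below 0.08 rad and value of joint bin_a below 0.25 rad and height (world z) of each of block_0, block_1, block_2, block_3, block_4 above 0.09 m), for 0.2 s.
2. the bin is pulled forward to its stop (past 1.72 rad) (value of joint bin_a above 1.72 rad), for 0.1 s.
At the end, for the whole second after the job is handed in: All five blocks lie at rest inside the tray (centres within its rim), the tray stands level on the table, the bin that held them is fully home (under 0.06 rad), and the other two bins are home (under 0.06 rad) (x of block_0 in the frame of tray between -0.056 and 0.056 m and y of block_0 in the frame of tray between -0.071 and 0.071 m and z of block_0 in the frame of tray between 0.001 and 0.05 m and linear speed of each of block_0, block_1, block_2, block_3, block_4 below 0.03 m/s and x of block_1 in the frame of tray between -0.056 and 0.056 m and y of block_1 in the frame of tray between -0.071 and 0.071 m and z of block_1 in the frame of tray between 0.001 and 0.05 m and x of block_2 in the frame of tray between -0.056 and 0.056 m and y of block_2 in the frame of tray between -0.071 and 0.071 m and z of block_2 in the frame of tray between 0.001 and 0.05 m and x of block_3 in the frame of tray between -0.056 and 0.056 m and y of block_3 in the frame of tray between -0.071 and 0.071 m and z of block_3 in the frame of tray between 0.001 and 0.05 m and x of block_4 in the frame of tray between -0.056 and 0.056 m and y of block_4 in the frame of tray between -0.071 and 0.071 m and z of block_4 in the frame of tray between 0.001 and 0.05 m and value of joint each of bin_a, bin_b, bin_c below 0.06 rad and height (world z) of tray below 0.01 m and angle between tray's own z axis and vertical below 0.08 rad and linear speed of tray below 0.02 m/s); the robot touches nothing.
It fails at once if a block falls on the table beside the tray ((height (world z) of block_0 below 0.02 m and (x of block_0 in the frame of tray above 0.068 m or x of block_0 in the frame of tray below -0.068 m or y of block_0 in the frame of tray above 0.083 m or y of block_0 in the frame of tray below -0.083 m)) or (height (world z) of block_1 below 0.02 m and (x of block_1 in the frame of tray above 0.068 m or x of block_1 in the frame of tray below -0.068 m or y of block_1 in the frame of tray above 0.083 m or y of block_1 in the frame of tray below -0.083 m)) or (height (world z) of block_2 below 0.02 m and (x of block_2 in the frame of tray above 0.068 m or x of block_2 in the frame of tray below -0.068 m or y of block_2 in the frame of tray above 0.083 m or y of block_2 in the frame of tray below -0.083 m)) or (height (world z) of block_3 below 0.02 m and (x of block_3 in the frame of tray above 0.068 m or x of block_3 in the frame of tray below -0.068 m or y of block_3 in the frame of tray above 0.083 m or y of block_3 in the frame of tray below -0.083 m)) or (height (world z) of block_4 below 0.02 m and (x of block_4 in the frame of tray above 0.068 m or x of block_4 in the frame of tray below -0.068 m or y of block_4 in the frame of tray above 0.083 m or y of block_4 in the frame of tray below -0.083 m))).
It fails at once if the bin is slammed (swings faster than 5 rad/s) (velocity of joint bin_a above 5 rad/s or velocity of joint bin_a below -5 rad/s).
It fails at once if another bin is pulled open (more than 0.3 rad) (value of joint any of bin_b, bin_c above 0.3 rad).
It fails at once if a bystander is shifted by more than 30 mm or tipped over (distance of any of polish_1, polish_2, cream_jar, file_cup, tweezers, pump_bottle from where it was at the start of the episode above 0.03 m or angle between any of polish_1, polish_2, cream_jar, file_cup, tweezers, pump_bottle's own z axis and vertical above 0.5 rad).
It also fails if it takes over 72 s, if anything falls off the work surface, if the arm or the gripper's body presses on something with over 40 N, if the wrist force passes 120 N, or if a joint passes its speed limit or range.

### The arm

A 6-joint arm with a two-finger parallel gripper is mounted at the origin on the work surface. World frame = base frame: x ahead of the robot, y to its left, z up, the work surface at z = 0. Lengths are in mm, angles in rad, forces in N, time in s.
With the tool pointing down it reaches from about 275 to 1000 mm from the base axis. Payload 8.4 kg.
Tool frame: the origin (TCP) lies on the centre line of the jaws, within the pads' length; the fingertips stand 17 mm ahead of it and the grasp point (between the pads) lies 2 mm behind it (r.tcp_to_tips is the z of the fingertips in the tool frame, in mm); z points along the fingers, y is the direction in which the jaws open and shut (so a half turn about z gives the same grasp; the last joint's range is limited). The gripper opens to 85 mm and grips with 20 to 120 N. Pads are 22 mm wide; open, the fingers measure 114 mm over their backs; the gripper's body (76 mm by 85 mm) begins 54 mm behind the grasp point. The pads swing forward as they close: fully open they stand 13 mm farther back than shut.
Start: joints at [1.217, 0.353, 1.633, -0, 1.155, -0.002], TCP at [215.366, 586.724, 248.281] pointing down, gripper open.
Joint ranges: [-2.63, 2.63], [-0.92, 2.1], [0.06, 2.66], [-1.3, 4.44], [0, 2.69], [-3.02, 3.02]. Speed limits (rad/s): [2.22, 2.22, 2.79, 3.14, 3.14, 3.14].

### API

Orientations are given as [roll, pitch, yaw] about the fixed x, y, z axes, in that order (R = Rz(yaw) Ry(pitch) Rx(roll)).
In Python, from rig import r, cams, job gives the robot as it stands.
- The arm moves only by the tool drive_tool, never from a script. Its argument "deltas" is a list of rows, each a list of 4 numbers: the shift along the tool's x, y, z in cm, then the turn about the tool's z in rad. In form: [[x, y, z, roll], ...]. A call has 1 to 12 rows; each row shifts and turns the commanded pose from where the row before left it, along the tool's axes as they then stand; what a row does not reach is not made up. A row lasts 1/12 s, in which the tool goes at most 41.7 mm and 7.16 degrees, less where a joint would pass 70% of its speed; a pose out of reach is approached as far as the arm can. A call with a gripper value outside its range is refused whole. "jaw" is the closure, from 0 (fully open) to 1 (shut), set as the call begins (left out, the last holds). The fingers move at their own pace and stop on an object; "force" is the grip in N (left out, the last holds). Time passes only in rows, so rows that do not move let the fingers close. It gives the time, the measured TCP pose, the force and the opening at its end, in the units of the state.
- r.sense(): the state, without advancing time (a new reading comes with each control period).
- cams.grab_frame(name): name is "scene" or "top" or "wrist"; returns (picture, depth): 420x560x3 uint8, red, green, blue; 420x560 float32, mm along the optical axis (not along the pixel's ray), 0 where there is no reading.
- cams.camera_params(name): a dict with "fx", "fy", "cx", "cy" (pixels), "R" (3x3) and "t" (3): a world point X has camera coordinates R X + t. Camera axes: x right, y down, z forward; pixel columns grow to the right and rows downward; lengths in mm; the calibration is good to about 2 mm. A picture is of the moment at which its call begins: read the wrist's pose just before it. camera_params takes no time and is no camera call; for the wrist camera it gives the pose at the moment of the call.
- job.sign_off(): hands the job in, once; it reports no verdict.
The state is a dict: "clock": time; "qpos": joint angles; "qvel": joint speeds; "joint_efforts": joint torques, N m; "eef_pos": TCP position; "tcp_rot": TCP orientation; "contact_force": force on the tool from outside, world axes, zero at the start; "wrist_torque": the same for the moment, N m; "opening": opening from 0.0 (shut) to 1.0 (fully open).
Only numpy, scipy, OpenCV 4.12 (cv2) and the standard library are available. Lean on these libraries where they do the work, as an engineer would, in place of code of your own. Each camera call takes 0.05 s, during which the arm holds its last target. There are 200 camera calls.

## Working session

There is one attempt and no reset: what is moved stays moved. The work goes in short steps, Python scripts to look and compute and a tool call to move; the robot and the scene stay as the last step left them, time stands still between calls to the robot, and variables do not carry over. Pictures are saved under pics/ and viewed, about 8 in all and at most 12, crops included, and the job is handed in when it is done.

Besides the shell and the picture viewer there is one more tool, called after "Request:" by a JSON object that holds its "name" and its "arguments". drive_tool: Moves the arm, as the interface text tells. Its arguments: {"type":"object","properties":{"deltas":{"type":"array"},"jaw":{"type":"number"},"force":{"type":"number"}},"required":["deltas"]}

```bash
mkdir -p pics
cat > h.py <<'E'
import numpy as np,cv2
from rig import r,cams,job
def grab(n,save=None):
    p=cams.camera_params(n); im,d=cams.grab_frame(n)
    if save: cv2.imwrite('pics/'+save,im[:,:,::-1])
    return im,d,p
def world(p,u,v,d):
    c=np.array([(u-p['cx'])/p['fx']*d,(v-p['cy'])/p['fy']*d,d]); return np.array(p['R']).T@(c-np.array(p['t']))
def cloud(d,p):
    v,u=np.indices(d.shape); c=np.stack([(u-p['cx'])/p['fx']*d,(v-p['cy'])/p['fy']*d,d],-1)
    return (c-np.array(p['t']))@np.array(p['R'])
def plane(p,u,v,z):
    R=np.array(p['R']);o=-R.T@np.array(p['t']);a=R.T@np.array([(u-p['cx'])/p['fx'],(v-p['cy'])/p['fy'],1]);return o+a*(z-o[2])/a[2]
E
python3 - <<'E'
from h import *
a,d,p=grab('scene'); b,e,q=grab('top')
np.savez('f.npz',a=a,d=d,b=b,e=e)
cv2.imwrite('pics/1.png',cv2.resize(np.vstack([a,b])[:,:,::-1],None,fx=.71,fy=.71)) if 0 else None
cv2.imwrite('pics/s.png',a[:,:,::-1]);cv2.imwrite('pics/t.png',b[:,:,::-1])
print((d>0).mean(),(e>0).mean());print(q);print(r.sense())
E
```

```text
0.9959906462585034 0.9959863945578231
{'fx': 381.1506123649304, 'fy': 381.1506123649304, 'cx': 280.6755988762343, 'cy': 209.84984296067762, 'R': array([[ 0.01430662, -0.99988743,  0.00452116],
       [-0.99268275, -0.01474544, -0.11984797],
       [ 0.11990115, -0.00277346, -0.99278196]]), 't': array([ -26.82268291,  473.90055457, 1266.7635377 ])}
{'clock': 0.1, 'qpos': array([ 1.21656808e+00,  3.53576074e-01,  1.63407291e+00, -1.44303249e-05,
        1.15520442e+00, -2.41233930e-03]), 'qvel': array([-4.93801531e-04, -1.25048983e-03, -3.75526821e-03, -1.71973386e-05,
        7.39103053e-04,  4.40530012e-04]), 'joint_efforts': array([-1.69370836e-03, -6.06351972e+01, -3.42814744e+01, -1.07444362e-04,
        4.00351521e-03, -1.61042294e-05]), 'eef_pos': array([215.24416662, 586.32424616, 247.63287682]), 'tcp_rot': array([-3.14033187e+00,  1.01532311e-05,  2.78978258e+00]), 'contact_force': array([-0.36103868, -0.71258197, -0.05077636]), 'wrist_torque': array([-0.02076462, -0.02066245,  0.02332793]), 'opening': 1.0021489013080807}
```

View pics/s.png

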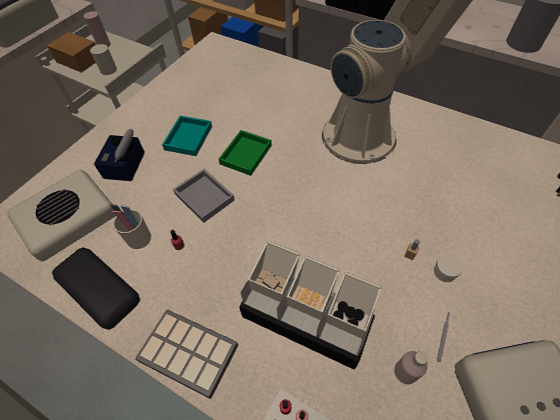

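View pics/t.png

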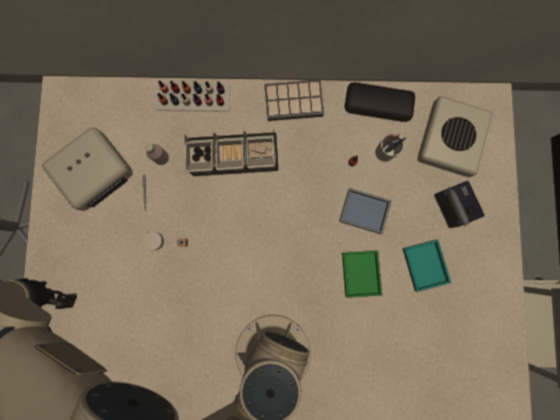

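The scene view looks back toward the robot. The steel tray is at scene (204,194) and top (365,211); the green and turquoise trays are look-alikes. The three bins, from left to right in the scene view, are at (272,272) with beige or grey flat pieces, (310,297) with orange sticks, and (348,312) with dark round pots. I'll confirm with an enlarged crop and get the geometry.

Run:
```python
from h import *
f=np.load('f.npz');a,b,d,e=f['a'],f['b'],f['d'],f['e']
c1=cv2.resize(a[225:375,225:395],(680,600),interpolation=cv2.INTER_CUBIC)
c2=cv2.resize(b[125:185,175:295],(680,340),interpolation=cv2.INTER_CUBIC)
im=np.vstack([cv2.resize(c1,(453,400)),np.zeros((0,453,3),np.uint8)])
im=np.hstack([im,np.vstack([cv2.resize(c2,(347,200)),np.zeros((200,347,3),np.uint8)])])
cv2.imwrite('pics/c.png',im[:,:,::-1])
q=cams.camera_params('top');W=cloud(e,q)
ps=cams.camera_params('scene');S=cloud(d,ps)
# tray: footprint by height
for nm,X in(('top',W),('scene',S)):
    z=X[...,2]
    print(nm,'table z',np.median(z[(abs(X[...,0]-400)<100)&(abs(X[...,1])<80)]))
hull=None
for nm,X,I in(('top',W,b),('scene',S,a)):
    z=X[...,2]; x0=plane(q,365,211,20); print(x0)
    m=(np.hypot(X[...,0]-x0[0],X[...,1]-x0[1])<115)&(z>14)&(z<40)
    P=X[m][:,:2].astype(np.float32); print('tray',len(P),cv2.minAreaRect(P),np.median(z[m]))
    x0=plane(q,232,153,80)
    m=(np.hypot(X[...,0]-x0[0],X[...,1]-x0[1])<200)&(z>25)&(z<200)
    P=X[m];print('rack',len(P),cv2.minAreaRect(P[:,:2].astype(np.float32)))
    rect=cv2.minAreaRect(P[:,:2].astype(np.float32))
    # height profile along depth
    for t in range(-120,121,8):
        k=abs((P[:,0]-x0[0])-t)<4
        if k.any(): print(t+round(x0[0]),k.sum(),np.percentile(P[k,2],[5,50,95]).round())
```

```text
top table z 2.55348070466032
scene table z 0.2785665426433665
[ 475.59722104 -308.62956987   20.        ]
tray 450 ((478.06610107421875, -307.6884765625), (150.54421997070312, 121.31183624267578), 73.66842651367188) 28.01935269834526
rack 3557 ((716.392578125, 149.28009033203125), (271.668212890625, 297.8174133300781), 4.762332916259766)
576 67 [169. 172. 177.]
584 101 [161. 171. 176.]
592 197 [ 33. 160. 174.]
600 245 [ 30. 135. 169.]
608 260 [ 34. 119. 164.]
616 201 [ 38. 114. 161.]
624 200 [100. 117. 161.]
632 231 [ 99. 113. 160.]
640 228 [100. 116. 158.]
648 244 [100. 116. 154.]
656 202 [ 99. 118. 154.]
664 229 [ 99. 116. 152.]
672 281 [102. 122. 153.]
680 227 [101. 126. 153.]
688 157 [103. 132. 154.]
696 64 [ 71. 103. 139.]
704 80 [ 68.  75. 139.]
712 127 [ 68.  73. 118.]
720 107 [68. 71. 77.]
728 61 [68. 71. 74.]
736 9 [65. 72. 74.]
[ 475.59722104 -308.62956987   20.        ]
tray 613 ((477.5052490234375, -306.2291259765625), (152.83656311035156, 120.8984146118164), 73.86470031738281) 26.044974437604225
rack 10450 ((716.0674438476562, 150.36058044433594), (271.9532775878906, 300.40679931640625), 4.721638202667236)
568 3 [170. 171. 172.]
576 138 [164. 171. 174.]
584 359 [153. 166. 173.]
592 560 [141. 159. 173.]
600 634 [127. 147. 167.]
608 640 [112. 134. 162.]
616 563 [105. 124. 161.]
624 475 [101. 117. 160.]
632 438 [101. 114. 160.]
640 427 [101. 114. 158.]
648 448 [101. 119. 157.]
656 390 [102. 120. 155.]
664 317 [ 73. 119. 154.]
672 761 [ 73. 120. 152.]
680 746 [ 73. 109. 151.]
688 766 [ 72.  89. 150.]
696 500 [ 72.  75. 136.]
704 557 [ 69.  74. 134.]
712 662 [ 35.  71. 123.]
720 546 [31. 69. 89.]
728 342 [28. 62. 72.]
736 87 [28. 51. 68.]
```

View pics/c.png

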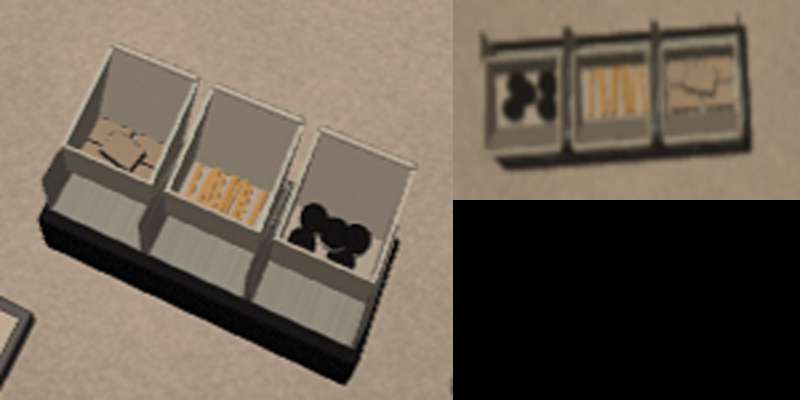

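The crop shows the blocks (beige, flat, one lying on top) in the bin at scene (272,272) and top (261,152), the robot's right-hand one. Orange sticks are in the middle bin and black round pots in the left one. The bins face the robot. Next I'll fit the frames.

Run:
```python
from h import *
f=np.load('f.npz');q=cams.camera_params('top');ps=cams.camera_params('scene')
for nm,X in(('top',cloud(f['e'],q)),('scene',cloud(f['d'],ps))):
    P=X.reshape(-1,3);P=P[(P[:,0]>540)&(P[:,0]<760)&(P[:,1]>-60)&(P[:,1]<300)]
    for lo,hi,l,a,b in((166,180,'lip',570,605),(144,158,'back',650,710)):
        k=P[(P[:,2]>lo)&(P[:,2]<hi)&(P[:,0]>a)&(P[:,0]<b)]
        c=np.polyfit(k[:,1],k[:,0],1);
        for _ in range(3): k=k[abs(np.polyval(c,k[:,1])-k[:,0])<7];c=np.polyfit(k[:,1],k[:,0],1)
        print(nm,l,len(k),'slope deg',np.degrees(np.arctan(c[0])),'x at y=50',np.polyval(c,50),'y',np.percentile(k[:,1],[1,99]))
        y=np.sort(k[:,1]);g=np.where(np.diff(y)>3)[0];print('gaps',[(y[i].round(),y[i+1].round()) for i in g])
    psi=np.radians(4.7);R=np.array([[np.cos(psi),np.sin(psi)],[-np.sin(psi),np.cos(psi)]])
    k=P[(P[:,2]>30)&(P[:,2]<180)];Q=k[:,:2]@R.T;print('rotated extents',np.percentile(Q,[0.5,99.5],0).round(1))
    k=P[(P[:,2]>60)&(P[:,2]<78)];Q=k[:,:2]@R.T;print('plinth ext',np.percentile(Q,[0.5,99.5],0).round(1))
```

```text
top lip 230 slope deg -4.7129181800611955 x at y=50 592.7531686565823 y [  3.8904396  273.72347927]
gaps [(np.float64(12.0), np.float64(15.0)), (np.float64(24.0), np.float64(28.0)), (np.float64(40.0), np.float64(43.0)), (np.float64(86.0), np.float64(98.0)), (np.float64(104.0), np.float64(107.0)), (np.float64(110.0), np.float64(113.0)), (np.float64(159.0), np.float64(162.0)), (np.float64(181.0), np.float64(194.0)), (np.float64(240.0), np.float64(244.0)), (np.float64(265.0), np.float64(269.0))]
top back 133 slope deg -4.624487020505675 x at y=50 686.3196728958513 y [ 11.9671952  283.21583341]
gaps [(np.float64(11.0), np.float64(14.0)), (np.float64(14.0), np.float64(17.0)), (np.float64(17.0), np.float64(21.0)), (np.float64(21.0), np.float64(24.0)), (np.float64(24.0), np.float64(27.0)), (np.float64(30.0), np.float64(33.0)), (np.float64(33.0), np.float64(36.0)), (np.float64(36.0), np.float64(39.0)), (np.float64(39.0), np.float64(43.0)), (np.float64(43.0), np.float64(46.0)), (np.float64(46.0), np.float64(49.0)), (np.float64(49.0), np.float64(52.0)), (np.float64(52.0), np.float64(58.0)), (n
[... 751 characters left out ...]
31.2]]
plinth ext [[611.9 -58.6]
 [734.1 233.8]]
scene lip 486 slope deg -4.647047063247675 x at y=50 593.3735408199188 y [  5.51352137 275.42971701]
gaps [(np.float64(86.0), np.float64(99.0)), (np.float64(182.0), np.float64(194.0))]
scene back 221 slope deg -3.2137566575105816 x at y=50 682.0366849079095 y [ 10.41413689 283.378625  ]
gaps [(np.float64(13.0), np.float64(66.0)), (np.float64(66.0), np.float64(71.0)), (np.float64(71.0), np.float64(76.0)), (np.float64(76.0), np.float64(81.0)), (np.float64(81.0), np.float64(86.0)), (np.float64(94.0), np.float64(105.0)), (np.float64(189.0), np.float64(201.0))]
rotated extents [[592.2 -49.8]
 [733.3 239. ]]
plinth ext [[631.6 -52.8]
 [733.1 240.6]]
```

Request:
{"name": "drive_tool", "arguments": {"deltas": [[0, 0, 0, 0.125], [0, 0, 0, 0.125], [0, 0, 0, 0.125], [0, 0, 0, 0.125], [0, 0, 0, 0.125], [0, 0, 0, 0.125], [0, 0, 0, 0.125], [0, 0, 0, 0.125], [0, 0, 0, 0.125], [0, 0, 0, 0.125], [0, 0, 0, 0.125], [0, 0, 0, 0.125]], "jaw": 0.4}}

```text
clock: 1.1
eef_pos: [215.3, 586.5, 247.8]
tcp_rot: [-3.142, 0.001, 1.284]
contact_force: [-0.9, 0.6, 0.2]
opening: 0.6
```

```bash
cat >> h.py <<'E'
def delta(x,y,z,yaw):
    s=r.sense();p=s['eef_pos'];t=s['tcp_rot'][2];dx,dy,dz=x-p[0],y-p[1],z-p[2]
    c,sn=np.cos(t),np.sin(t)
    print('eef',p.round(1),s['tcp_rot'].round(3),'cm xyz',np.round(np.array([dx*c+dy*sn,dx*sn-dy*c,-dz])/10,2),'roll',round(-(yaw-t),3),'q6',s['qpos'][5].round(2),'open',round(s['opening'],3),'F',s['contact_force'].round(1),'t',s['clock'])
E
python3 -c "
from h import *
delta(424,-291.3,150,np.radians(73.7))"
```

```text
eef [215.3 586.5 247.8] [-3.142e+00  1.000e-03  1.284e+00] cm xyz [-78.27  44.88   9.78] roll -0.003 q6 1.5 open 0.6 F [-0.9  0.6  0.2] t 1.1
```

Request:
{"name": "drive_tool", "arguments": {"deltas": [[-3.26, 1.87, 0.1, 0], [-3.26, 1.87, 0.1, 0], [-3.26, 1.87, 0.1, 0], [-3.26, 1.87, 0.1, 0], [-3.26, 1.87, 0.1, 0], [-3.26, 1.87, 0.1, 0], [-3.26, 1.87, 0.1, 0], [-3.26, 1.87, 0.1, 0], [-3.26, 1.87, 0.1, 0], [-3.26, 1.87, 0.1, 0], [-3.26, 1.87, 0.1, 0], [-3.26, 1.87, 0.1, 0]]}}

```text
clock: 2.1
eef_pos: [322.2, 146.9, 236.2]
tcp_rot: [3.141, -0.0, 1.29]
contact_force: [1.5, -0.2, 0.5]
opening: 0.6
```

Request:
{"name": "drive_tool", "arguments": {"deltas": [[-3.26, 1.87, 0.5, 0], [-3.26, 1.87, 0.5, 0], [-3.26, 1.87, 0.5, 0], [-3.26, 1.87, 0.5, 0], [-3.26, 1.87, 0.5, 0], [-3.26, 1.87, 0.5, 0], [-3.26, 1.87, 0.8, 0], [-3.26, 1.87, 0.8, 0], [-3.26, 1.87, 0.8, 0], [-3.26, 1.87, 0.8, 0], [-3.26, 1.87, 0.8, 0], [-3.26, 1.87, 0.8, 0]]}}

```text
clock: 3.1
eef_pos: [429.4, -291.4, 157.6]
tcp_rot: [-3.141, -0.0, 1.289]
contact_force: [-0.4, 0.0, -0.0]
opening: 0.598
```

Request:
{"name": "drive_tool", "arguments": {"deltas": [[0, 0, 0, 0], [0, 0, 0, 0], [0, 0, 0, 0]]}}

```text
clock: 3.35
eef_pos: [428.9, -288.9, 157.8]
tcp_rot: [-3.14, -0.001, 1.289]
contact_force: [0.6, 0.5, 0.1]
opening: 0.599
```

```bash
python3 -c "
from h import *
im,d,p=grab('wrist','w1.png')
X=cloud(d,p);z=X[...,2]
m=(z>12)&(z<40)&(np.hypot(X[...,0]-478,X[...,1]+307)<120);print(m.sum())
k=X[m][:,:2].astype(np.float32)
print(cv2.minAreaRect(k))
c=np.array([.960,-.281]);n=np.array([.281,.960]);o=np.array([477.8,-307])
u=(k-o)@c;v=(k-o)@n;w=u<-40;print('near wall u',np.percentile(u[w],[2,50,98]),'slope',np.polyfit(v[w],u[w],1),'v',v.min(),v.max())
delta(424,-291.3,26,np.radians(73.7))"
```

```text
9033
((476.5597839355469, -308.248779296875), (149.03680419921875, 120.01887512207031), 73.86134338378906)
near wall u [-60.63435556 -56.24227614 -41.20880369] slope [-1.18039001e-02 -5.48761592e+01] v -76.18262333374024 73.15494432373046
eef [ 429.  -288.5  158.1] [-3.14e+00 -1.00e-03  1.29e+00] cm xyz [-0.41 -0.4  13.21] roll 0.004 q6 -0.31 open 0.598 F [0.4 0.8 1.3] t 3.4
```

View pics/w1.png

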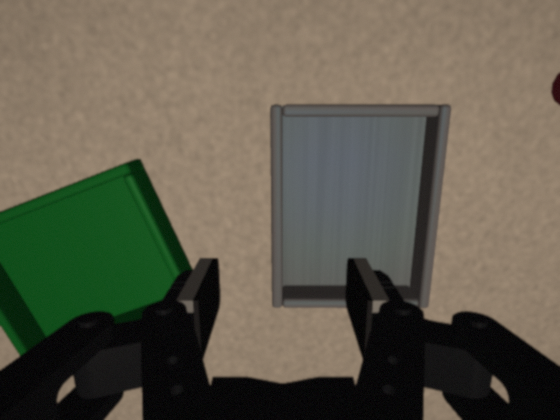

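The wrist view shows the steel tray at (275-445, 105-305), with its near wall at column 278 to be grasped. The green tray's edge, near (195,270), is about 60 mm away, so I'll narrow the jaws before going down.

Request:
{"name": "drive_tool", "arguments": {"deltas": [[-0.3, -0.25, 1.0, 0], [-0.3, -0.25, 1.5, 0], [0, 0, 1.5, 0], [0, 0, 1.5, 0], [0, 0, 1.5, 0], [0, 0, 1.5, 0], [0, 0, 1.2, 0], [0, 0, 1.1, 0], [0, 0, 1.0, 0], [0, 0, 0.8, 0], [0, 0, 0.6, 0], [0, 0, 0, 0]], "jaw": 0.7}}

```text
clock: 4.4
eef_pos: [422.6, -293.4, 25.3]
tcp_rot: [-3.14, -0.0, 1.29]
contact_force: [0.3, -0.2, 0.5]
opening: 0.299
```

Request:
{"name": "drive_tool", "arguments": {"deltas": [[0, 0, 0, 0], [0, 0, 0, 0], [0, 0, 0, 0], [0, 0, 0, 0], [0, 0, 0, 0], [0, 0, 0, 0], [0, 0, 0, 0], [0, 0, 0, 0]], "jaw": 1.0, "force": 70}}

```text
clock: 5.07
eef_pos: [423.3, -294.0, 26.7]
tcp_rot: [3.141, 0.0, 1.29]
contact_force: [-1.0, 1.3, 6.6]
opening: 0.076
```

```bash
python3 -c "
from h import *
delta(488.7,36.1,41,np.radians(94.7))"
```

```text
eef [ 423.3 -294.    26.7] [3.141 0.    1.29 ] cm xyz [33.53 -2.88 -1.43] roll -0.363 q6 -0.33 open 0.076 F [-1.   1.3  6.6] t 5.0667
```

Request:
{"name": "drive_tool", "arguments": {"deltas": [[0, 0, -0.5, 0], [0, 0, -0.5, 0], [0, 0, -0.5, 0], [0, 0, 0, -0.06], [0, 0, 0, -0.06], [0, 0, 0, -0.06], [0, 0, 0, -0.06], [0, 0, 0, -0.06], [0, 0, 0, -0.063], [0, 0, 0, 0]]}}

```text
clock: 5.9
eef_pos: [423.1, -293.8, 41.6]
tcp_rot: [-3.142, 0.0, 1.656]
contact_force: [-0.2, -0.3, -2.5]
opening: 0.075
```

Request:
{"name": "drive_tool", "arguments": {"deltas": [[1.0, 0.2, 0, 0], [2.0, 0.5, 0, 0], [2.8, 0.8, 0, 0], [3.0, 0.8, 0, 0], [3.0, 0.8, 0, 0], [3.0, 0.8, 0, 0], [3.0, 0.8, 0, 0], [3.0, 0.8, 0, 0], [3.0, 0.7, 0, 0], [2.5, 0.5, 0, 0], [1.5, 0.3, 0, 0], [1.0, 0.2, 0, 0]]}}

```text
clock: 6.9
eef_pos: [471.0, 1.4, 41.4]
tcp_rot: [-3.142, -0.0, 1.653]
contact_force: [-0.2, 0.1, -1.8]
opening: 0.07
```

Request:
{"name": "drive_tool", "arguments": {"deltas": [[0.5, 0, 0, 0], [0, 0, 0, 0], [0, 0, 0, 0]]}}

```text
clock: 7.15
eef_pos: [470.6, 3.8, 41.3]
tcp_rot: [-3.141, 0.0, 1.652]
contact_force: [-0.1, 0.6, -2.4]
opening: 0.074
```

```bash
python3 -c "
from h import *
delta(488.7,36.1,27,np.radians(94.7))
im,d,p=grab('top','t2.png');X=cloud(d,p)
psi=np.radians(4.7);R=np.array([[np.cos(psi),np.sin(psi)],[-np.sin(psi),np.cos(psi)]])
Q=X[...,:2]@R.T;z=X[...,2]
m=(z>14)&(z<70)&(Q[...,0]>500)&(Q[...,0]<600)&(abs(Q[...,1]+4)<140)
k=Q[m];print(len(k),np.percentile(k,[1,99],0),cv2.minAreaRect(k.astype(np.float32)),np.percentile(z[m],[5,50,95]))
"
```

```text
eef [470.6   3.8  41.3] [-3.141  0.     1.652] cm xyz [3.07 2.07 1.43] roll -0.0 q6 -0.08 open 0.074 F [-0.1  0.6 -2.4] t 7.15
37 [[ 577.15503274 -103.79038227]
 [ 586.69379755  -44.86917669]] ((581.6265258789062, -74.32524108886719), (61.26808166503906, 9.917947769165039), 89.49217987060547) [35.0678511  42.83864837 47.71607691]
```

Request:
{"name": "drive_tool", "arguments": {"deltas": [[0.6, 0.3, 0, 0], [0.9, 0.5, 0, 0], [0.9, 0.5, 0, 0], [0.5, 0.4, 0, 0], [0.2, 0.3, 0, 0], [0, 0, 0.4, 0], [0, 0, 0.4, 0], [0, 0, 0.3, 0], [0, 0, 0.2, 0], [0, 0, 0.1, 0], [0, 0, 0, 0], [0, 0, 0, 0]]}}

```text
clock: 8.2
eef_pos: [488.2, 36.5, 27.2]
tcp_rot: [-3.141, 0.0, 1.652]
contact_force: [-0.2, 0.0, -3.4]
opening: 0.073
```

Request:
{"name": "drive_tool", "arguments": {"deltas": [[0, 0, 0, 0], [0, 0, 0, 0], [0, 0, 0, 0], [0, 0, 0, 0], [0, 0, 0, 0]], "jaw": 0.7}}

```text
clock: 8.62
eef_pos: [488.5, 36.6, 27.4]
tcp_rot: [3.141, 0.0, 1.653]
contact_force: [0.9, 0.4, -0.8]
opening: 0.302
```

Request:
{"name": "drive_tool", "arguments": {"deltas": [[0, 0, -1.0, 0], [0, 0, -2, 0], [0, 0, -3, 0], [0, 0, -3, 0], [0, 0, -3, 0], [0, 0, -3, 0], [0, -1, -3, 0], [0, -1, -3, 0], [0, -1, -1, 0], [0, 0, 0, 0], [0, 0, 0, 0]]}}

```text
clock: 9.53
eef_pos: [458.4, 34.2, 248.1]
tcp_rot: [3.14, 0.0, 1.653]
contact_force: [0.5, 0.4, -0.4]
opening: 0.296
```

```bash
python3 -c "
from h import *
psi=np.radians(4.7);R=np.array([[np.cos(psi),np.sin(psi)],[-np.sin(psi),np.cos(psi)]])
for n in('wrist','scene'):
  im,d,p=grab(n,n+'3.png');X=cloud(d,p)
  Q=X[...,:2]@R.T;z=X[...,2]
  m=(z>16)&(z<40)&(Q[...,0]>450)&(Q[...,0]<609)&(abs(Q[...,1]+4)<140)
  k=Q[m];print(n,len(k));
  if len(k): print(np.percentile(k,[1,99],0),cv2.minAreaRect(k.astype(np.float32)),np.percentile(z[m],[5,50,95]))
  for lo,hi in((165,178),):
    m=(z>lo)&(z<hi)&(Q[...,0]>580)&(Q[...,0]<612)&(abs(Q[...,1]+4)<60);k=Q[m]
    if len(k):print('lip',len(k),np.percentile(k,[2,50,98],0).round(1),z[m].max())
delta(500,36,200,np.radians(94.7))
"
```

```text
wrist 5551
[[485.64217169 -75.88424281]
 [604.50857169  72.05428504]] ((545.4308471679688, -2.1506423950195312), (148.84959411621094, 119.86416625976562), 89.9933090209961) [18.55350256 28.03316999 29.56389816]
lip 2588 [[589.2 -45.6]
 [591.9   5.5]
 [609.7  54.2]] 174.42569228904082
scene 283
[[485.77023251 -75.31077664]
 [516.94584232  72.77547768]] ((501.4989318847656, -1.400970458984375), (149.33409118652344, 33.094913482666016), 89.81848907470703) [17.40987862 26.41846464 30.68265444]
lip 206 [[590.6 -45.2]
 [596.6   2. ]
 [608.2  54.3]] 175.18201806531422
eef [458.2  34.1 246.5] [-3.141 -0.     1.653] cm xyz [-0.16  4.18  4.65] roll -0.0 q6 -0.01 open 0.301 F [-0.7 -0.3 -0.2] t 9.6333
```

View pics/wrist3.png

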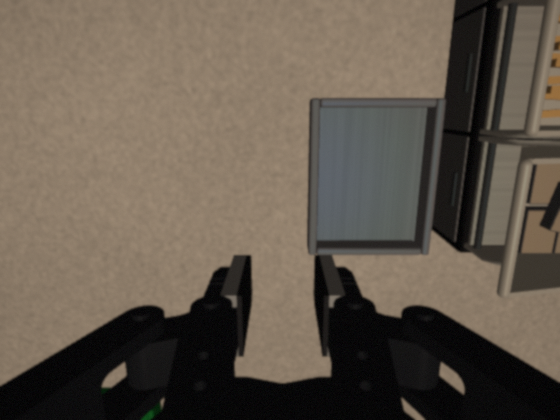

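The tray is square at x'=545, y'=-2 (holder frame x about -90, y about +2). Next I'll hook the bin's lip from inside with the jaws shut.

Request:
{"name": "drive_tool", "arguments": {"deltas": [[0, 0.8, 0, 0], [0, 1.8, 0, 0], [0, 2.0, 0, 0], [0, 2.0, 0, 0], [0, 2.0, 0, 0], [0, 2.0, 0, 0], [0, 2.0, 0, 0], [0, 1.8, 0, 0], [0, 1.2, 0, 0], [0, 0.7, 0, 0], [0, 0, 0, 0], [0, 0, 0, 0]], "jaw": 1.0}}

```text
clock: 10.63
eef_pos: [620.5, 47.5, 246.0]
tcp_rot: [-3.139, -0.0, 1.653]
contact_force: [0.1, 0.7, -0.1]
opening: -0.0
```

```bash
python3 -c "
from h import *
delta(621.2,47,174,np.radians(94.7))
im,d,p=grab('wrist','w4.png')
"
```

```text
eef [620.5  47.5 246. ] [-3.139 -0.     1.653] cm xyz [-0.05  0.06  7.2 ] roll 0.0 q6 -0.01 open -0.0 F [ 0.1  0.7 -0.1] t 10.6333
```

View pics/w4.png

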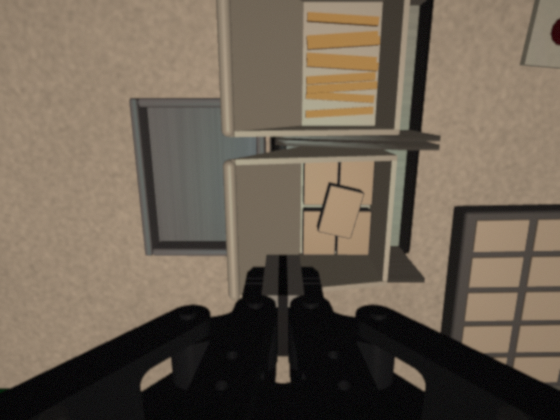

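The wrist view shows the bin of blocks at (230-400, 155-290), with five blocks, one of them on top at (340,210). The shut fingertips at (283,260) are between its lip at (232,220) and the blocks, so I can go down.

Request:
{"name": "drive_tool", "arguments": {"deltas": [[0, 0, 1.0, 0], [0, 0, 1.5, 0], [0, 0, 1.5, 0], [0, 0, 1.2, 0], [0, 0, 1.0, 0], [0, 0, 0.7, 0], [0, 0, 0.3, 0], [0, 0, 0, 0]]}}

```text
clock: 11.35
eef_pos: [620.5, 47.5, 174.6]
tcp_rot: [-3.141, 0.0, 1.653]
contact_force: [-0.2, -0.3, -1.3]
opening: 0.001
```

Request:
{"name": "drive_tool", "arguments": {"deltas": [[0, -0.3, 0, 0], [0, -0.3, 0, 0], [0, -0.3, 0.1, 0], [0, -0.3, 0.1, 0], [0, -0.3, 0.1, 0], [0, -0.3, 0.15, 0], [0, -0.3, 0.2, 0], [0, -0.3, 0.25, 0], [0, -0.3, 0.3, 0], [0, -0.3, 0.3, 0]]}}

```text
clock: 12.18
eef_pos: [590.5, 45.0, 160.0]
tcp_rot: [-3.141, 0.0, 1.653]
contact_force: [0.8, 0.3, 0.4]
opening: -0.001
```

```bash
python3 -c "
from h import *
delta(580,43,132,np.radians(94.7))
a,d,p=grab('scene')
c=cv2.resize(a[225:375,225:395],(680,600),interpolation=cv2.INTER_CUBIC);cv2.imwrite('pics/s5.png',c[:,:,::-1])
"
```

```text
eef [590.5  45.  160. ] [-3.141  0.     1.653] cm xyz [-0.12 -1.07  2.8 ] roll 0.0 q6 -0.01 open -0.001 F [0.8 0.3 0.4] t 12.1833
```

View pics/s5.png

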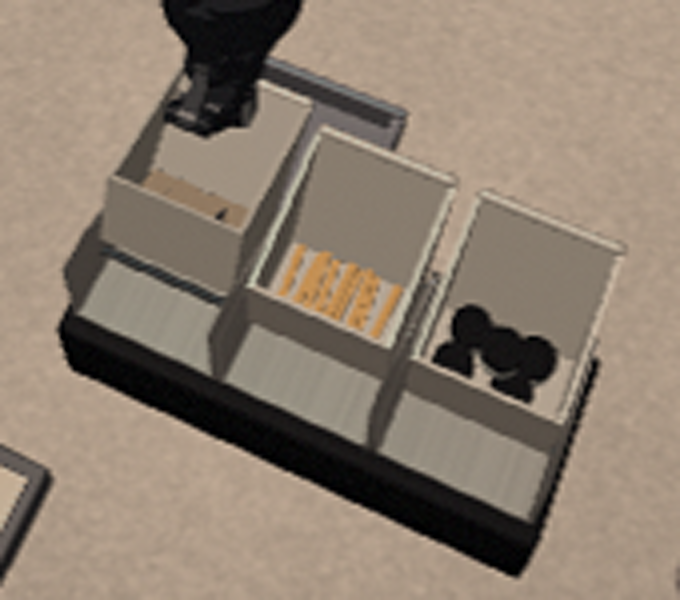

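The bin follows the finger at about 0.35 rad and the other bins are home. I'll keep pulling past 0.85 rad, then lift the fingers out and let it sink.

Request:
{"name": "drive_tool", "arguments": {"deltas": [[0, -0.25, 0.25, 0], [0, -0.25, 0.3, 0], [0, -0.2, 0.3, 0], [0, -0.15, 0.3, 0], [0, -0.15, 0.3, 0], [0, -0.1, 0.3, 0], [0, -0.1, 0.3, 0], [0, 0, 0.3, 0], [0, 0, 0.3, 0], [0, 0, 0.2, 0]]}}

```text
clock: 13.07
eef_pos: [578.9, 44.1, 131.3]
tcp_rot: [-3.141, 0.0, 1.653]
contact_force: [-0.0, 0.5, -0.6]
opening: 0.0
```

```bash
python3 -c "
from h import *
a,d,p=grab('scene','s6.png')
psi=np.radians(4.7);R=np.array([[np.cos(psi),np.sin(psi)],[-np.sin(psi),np.cos(psi)]])
X=cloud(d,p);Q=X[...,:2]@R.T;z=X[...,2]
# back wall/floor outer points: max-z profile over bin strip, away from finger
for y0 in(-36,28):
  m=(abs(Q[...,1]-y0)<7)&(z>95)&(Q[...,0]>540)&(Q[...,0]<700)
  F=635-Q[m][:,0];zz=z[m]
  print(y0,[(f,round(float(zz[abs(F-f)<3].max()))) for f in range(-60,95,6) if (abs(F-f)<3).any()])
delta(580,43,132,np.radians(94.7))
"
```

```text
-36 [(-54, 100), (-48, 102), (-36, 145), (-30, 152), (-24, 157), (-18, 163), (-12, 168), (-6, 174), (0, 177), (6, 173), (12, 480), (18, 487), (24, 492), (30, 496), (36, 499), (42, 501), (48, 502), (54, 502), (60, 502), (66, 501), (72, 499), (78, 496), (84, 490)]
28 [(-54, 101), (-48, 100), (-36, 146), (-30, 152), (-24, 158), (-18, 161), (-12, 168), (-6, 171), (0, 176), (12, 478), (18, 488), (24, 493), (30, 497), (36, 499), (42, 501), (48, 502), (54, 502), (60, 502), (66, 501), (72, 499), (78, 496), (84, 492)]
eef [578.7  44.  131.1] [-3.141  0.     1.653] cm xyz [-0.11  0.12 -0.09] roll 0.0 q6 -0.01 open 0.003 F [-0.2  0.5 -0.2] t 13.1167
```

The back rim is at about 3 mm forward and z 176, so the angle is about 0.87 rad. I'll withdraw upward and let the bin sink.

Request:
{"name": "drive_tool", "arguments": {"deltas": [[0, 0, -2.5, 0], [0, 0, -4.1, 0], [0, -0.5, -4.1, 0], [0, -2.0, -3.0, 0], [0, -2.5, 0, 0], [0, -2.5, 0, 0], [0, -2.0, 0, 0], [0, -1.0, 0, 0], [0, 0, 0, 0], [0, 0, 0, 0], [0, 0, 0, 0], [0, 0, 0, 0]]}}

```text
clock: 14.12
eef_pos: [475.5, 35.6, 268.7]
tcp_rot: [3.141, 0.0, 1.653]
contact_force: [-0.1, -0.2, -0.6]
opening: 0.001
```

Request:
{"name": "drive_tool", "arguments": {"deltas": [[0, 0, 0, 0], [0, 0, 0, 0], [0, 0, 0, 0], [0, 0, 0, 0], [0, 0, 0, 0], [0, 0, 0, 0], [0, 0, 0, 0], [0, 0, 0, 0], [0, 0, 0, 0], [0, 0, 0, 0], [0, 0, 0, 0], [0, 0, 0, 0]]}}

```text
clock: 15.12
eef_pos: [474.3, 35.5, 268.8]
tcp_rot: [-3.142, 0.0, 1.653]
contact_force: [0.0, -1.2, -0.2]
opening: -0.001
```

```bash
python3 -c "
from h import *
a,d,p=grab('wrist','w7.png')
psi=np.radians(4.7);R=np.array([[np.cos(psi),np.sin(psi)],[-np.sin(psi),np.cos(psi)]])
X=cloud(d,p);Q=X[...,:2]@R.T;z=X[...,2]
for y0 in(0,28):
  m=(abs(Q[...,1]-y0)<7)&(Q[...,0]>480)&(Q[...,0]<700)&(z<185)
  F=635-Q[m][:,0];zz=z[m]
  print(y0,[(f,round(float(zz[abs(F-f)<3].max()))) for f in range(-60,155,6) if (abs(F-f)<3).any()])
delta(541,43,150,np.radians(94.7))
"
```

```text
0 [(-60, 76), (-54, 99), (-48, 100), (-42, 77), (-36, 77), (12, 156), (18, 156), (24, 154), (30, 153), (36, 151), (42, 150), (48, 148), (54, 147), (60, 145), (66, 8), (72, 7), (78, 17), (84, 23), (90, 28), (96, 32), (102, 30), (108, 18), (114, 19), (120, 18), (126, 18), (132, 7), (138, 6), (144, 31), (150, 30)]
28 [(-60, 77), (-54, 99), (-48, 101), (-42, 76), (-36, 77), (-30, 76), (-24, 77), (-18, 76), (-12, 74), (12, 156), (18, 156), (24, 154), (30, 152), (36, 151), (42, 149), (48, 148), (54, 146), (60, 146), (66, 6), (72, 17), (78, 23), (84, 28), (90, 31), (96, 28), (102, 18), (108, 19), (114, 18), (120, 10), (126, 7), (132, 7), (138, 6), (144, 31), (150, 30)]
eef [474.3  35.5 268.8] [-3.142 -0.     1.653] cm xyz [ 0.2   6.71 11.88] roll -0.0 q6 -0.01 open -0.001 F [ 0.4  0.2 -1.4] t 15.1667
```

View pics/w7.png

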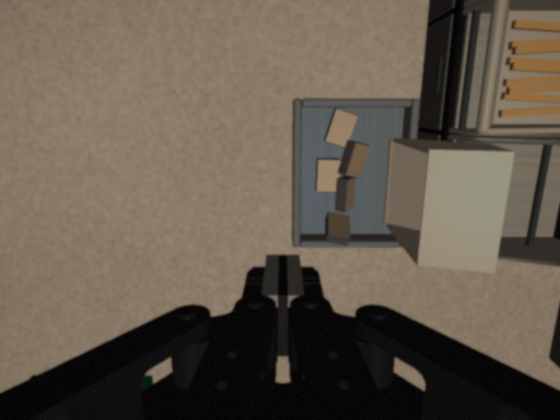

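The wrist view shows all five blocks inside the tray at (320-365, 110-240). The bin is at its stop, with its rim 61 mm forward at z 145. Now I'll push the back rim home with the shut fingers.

Request:
{"name": "drive_tool", "arguments": {"deltas": [[0, 0.6, 0.8, 0], [0, 0.8, 1.5, 0], [0, 0.8, 1.5, 0], [0, 0.8, 1.5, 0], [0, 0.8, 1.5, 0], [0, 0.8, 1.5, 0], [0, 0.8, 1.5, 0], [0, 0.6, 1.2, 0], [0, 0.4, 0.8, 0], [0, 0, 0.5, 0], [0, 0, 0, 0]]}}

```text
clock: 16.08
eef_pos: [537.5, 40.7, 144.6]
tcp_rot: [-3.14, 0.0, 1.653]
contact_force: [-0.1, 0.4, -0.7]
opening: 0.001
```

Request:
{"name": "drive_tool", "arguments": {"deltas": [[0, 0.4, 0, 0], [0, 0.4, 0, 0], [0, 0.4, 0, 0], [0, 0.4, 0, 0], [0, 0.4, -0.2, 0], [0, 0.4, -0.45, 0], [0, 0.4, -0.45, 0], [0, 0.4, -0.4, 0], [0, 0.4, -0.4, 0], [0, 0.4, -0.25, 0], [0, 0.4, -0.25, 0], [0, 0.4, -0.2, 0]]}}

```text
clock: 17.08
eef_pos: [586.3, 44.7, 172.5]
tcp_rot: [-3.142, -0.0, 1.653]
contact_force: [-5.3, -0.1, 5.8]
opening: -0.002
```

```bash
python3 -c "
from h import *
delta(635*.9966,47.5,179,np.radians(94.7))
p=r.sense()['eef_pos'];print('F',635-p[0]*.9966-p[1]*.0819)
a,d,p=grab('scene')
psi=np.radians(4.7);R=np.array([[np.cos(psi),np.sin(psi)],[-np.sin(psi),np.cos(psi)]])
X=cloud(d,p);Q=X[...,:2]@R.T;z=X[...,2]
for y0 in(-36,28):
  m=(abs(Q[...,1]-y0)<7)&(z>75)&(Q[...,0]>540)&(Q[...,0]<700)&(z<185)
  F=635-Q[m][:,0];zz=z[m]
  print(y0,[(f,round(float(zz[abs(F-f)<3].max()))) for f in range(-60,95,6) if (abs(F-f)<3).any()])
"
```

```text
eef [586.3  44.7 172.5] [-3.142 -0.     1.653] cm xyz [-0.1   4.67 -0.65] roll -0.0 q6 -0.01 open -0.002 F [-5.3 -0.1  5.8] t 17.0833
F 47.07888545636077
-36 [(-60, 77), (-54, 100), (-48, 100), (-42, 79), (-36, 76), (-30, 77), (-24, 78), (-18, 155), (-12, 157), (-6, 159), (0, 160), (6, 161), (12, 165), (18, 164), (24, 166), (30, 167), (36, 167)]
28 [(-60, 78), (-54, 102), (-48, 100), (-36, 76), (-30, 76), (-24, 78), (-18, 155), (-12, 156), (-6, 158), (0, 161), (6, 162), (12, 164), (18, 164), (24, 167), (30, 167), (36, 166), (72, 92), (78, 83)]
```

Request:
{"name": "drive_tool", "arguments": {"deltas": [[0, 0.4, -0.2, 0], [0, 0.4, -0.2, 0], [0, 0.4, -0.15, 0], [0, 0.4, -0.1, 0], [0, 0.4, -0.05, 0], [0, 0.4, 0, 0], [0, 0.4, 0, 0], [0, 0.4, 0, 0], [0, 0.4, 0, 0], [0, 0.4, 0, 0], [0, 0.4, 0.05, 0], [0, 0.4, 0.1, 0]]}}

```text
clock: 18.13
eef_pos: [634.3, 48.6, 177.2]
tcp_rot: [3.141, 0.0, 1.653]
contact_force: [0.3, -0.3, 0.2]
opening: 0.0
```

Request:
{"name": "drive_tool", "arguments": {"deltas": [[0, 0.4, 0.1, 0], [0, 0.4, 0.15, 0], [0, 0.4, 0.15, 0], [0, 0.4, 0.2, 0], [0, 0.4, 0.2, 0], [0, 0.4, 0.2, 0], [0, 0.4, 0.2, 0], [0, 0.2, 0.1, 0], [0, 0, 0, 0]]}}

```text
clock: 18.88
eef_pos: [664.0, 51.1, 163.9]
tcp_rot: [-3.141, 0.0, 1.653]
contact_force: [0.0, -0.4, -0.1]
opening: -0.003
```

```bash
python3 -c "
from h import *
delta(660*.9966,47.5,250,np.radians(94.7))
p=r.sense()['eef_pos'];print('F',635-p[0]*.9966-p[1]*.0819)
a,d,p=grab('scene')
psi=np.radians(4.7);R=np.array([[np.cos(psi),np.sin(psi)],[-np.sin(psi),np.cos(psi)]])
X=cloud(d,p);Q=X[...,:2]@R.T;z=X[...,2]
for y0 in(-36,28):
  m=(abs(Q[...,1]-y0)<7)&(z>75)&(Q[...,0]>540)&(Q[...,0]<700)&(z<185)
  F=635-Q[m][:,0];zz=z[m]
  print(y0,[(f,round(float(zz[abs(F-f)<3].max()))) for f in range(-60,95,6) if (abs(F-f)<3).any()])
"
```

```text
eef [664.   51.1 163.9] [-3.141  0.     1.653] cm xyz [-0.3  -0.65 -8.61] roll -0.0 q6 -0.01 open -0.003 F [ 0.  -0.4 -0.1] t 18.8833
F -30.949074834809615
-36 [(-60, 77), (-54, 157), (-48, 155)]
28 [(-60, 77), (-54, 157), (-48, 156), (-30, 157), (-24, 158), (-18, 159), (-12, 159), (-6, 102), (0, 106), (6, 116), (12, 126), (18, 163), (24, 163), (30, 165), (36, 160), (42, 170), (48, 170), (54, 164)]
```

Request:
{"name": "drive_tool", "arguments": {"deltas": [[0, -0.3, -1.0, 0], [0, 0, -2.0, 0], [0, 0, -3, 0], [0, 0, -3, 0], [0, 0, -3, 0], [0, -2, -2, 0], [0, -3, 0, 0], [0, -3, 0, 0], [0, -3, 0, 0], [0, -3, 0, 0], [0, -2, 0, 0], [0, -1, 0, 0]]}}

```text
clock: 19.93
eef_pos: [488.5, 36.7, 305.2]
tcp_rot: [3.141, -0.0, 1.653]
contact_force: [-0.4, -0.5, 0.4]
opening: -0.002
```

Request:
{"name": "drive_tool", "arguments": {"deltas": [[0, 0, 0, 0], [0, 0, 0, 0], [0, 0, 0, 0], [0, 0, 0, 0], [0, 0, 0, 0], [0, 0, 0, 0], [0, 0, 0, 0], [0, 0, 0, 0], [0, 0, 0, 0], [0, 0, 0, 0], [0, 0, 0, 0], [0, 0, 0, 0]]}}

```text
clock: 20.93
eef_pos: [491.2, 36.9, 304.3]
tcp_rot: [3.142, 0.0, 1.653]
contact_force: [0.9, 0.3, -0.5]
opening: -0.001
```

Request:
{"name": "drive_tool", "arguments": {"deltas": [[0, 0, 0, 0], [0, 0, 0, 0], [0, 0, 0, 0], [0, 0, 0, 0], [0, 0, 0, 0], [0, 0, 0, 0], [0, 0, 0, 0], [0, 0, 0, 0], [0, 0, 0, 0], [0, 0, 0, 0], [0, 0, 0, 0], [0, 0, 0, 0]]}}

```text
clock: 21.93
eef_pos: [491.3, 36.9, 304.3]
tcp_rot: [3.142, 0.0, 1.653]
contact_force: [1.1, -0.2, 0.0]
opening: -0.0
```

```bash
python3 -c "
from h import *
psi=np.radians(4.7);R=np.array([[np.cos(psi),np.sin(psi)],[-np.sin(psi),np.cos(psi)]])
ims=[]
for n in('wrist','scene'):
  a,d,p=grab(n);ims.append(a)
  X=cloud(d,p);Q=X[...,:2]@R.T;z=X[...,2]
  for y0 in(-4,92,188):
    m=(abs(Q[...,1]-y0)<36)&(z>164)&(z<180)&(Q[...,0]>570)&(Q[...,0]<625);k=Q[m]
    m2=(abs(Q[...,1]-y0)<36)&(z>135)&(z<170)&(Q[...,0]>670)&(Q[...,0]<710)
    print(n,y0,m.sum(),'lip F',np.median(635-k[:,0]) if len(k) else None,z[m].max() if len(k) else None,'rim F',np.median(635-Q[m2][:,0]) if m2.any() else None,z[m2].max() if m2.any() else None)
cv2.imwrite('pics/end.png',cv2.hconcat([cv2.resize(i,(400,300)) for i in ims])[:,:,::-1])
"
```

```text
wrist -4 1123 lip F 42.70452668498922 174.6253046507332 rim F -51.838436971855685 152.89474757175552
wrist 92 1505 lip F 42.647136511077065 174.69766349886493 rim F -51.76473460535584 153.05702515665382
wrist 188 0 lip F None None rim F None None
scene -4 150 lip F 38.79133198122264 175.24040242376097 rim F -54.360768424024684 153.0687805552206
scene 92 169 lip F 38.75144962322179 175.5106468047085 rim F -54.40785958067852 152.99017573515766
scene 188 182 lip F 38.704459132149566 175.2973233097132 rim F -54.459609538236066 154.44933251701968
```

View pics/end.png

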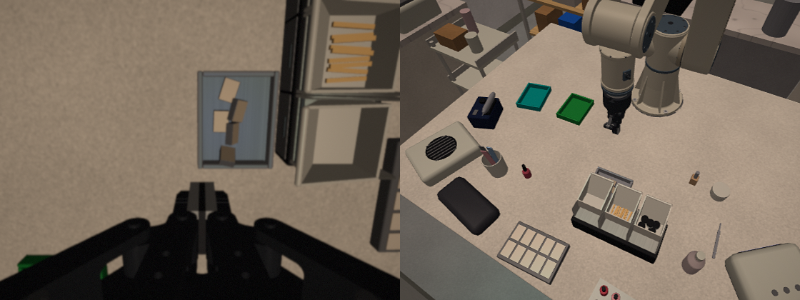

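The bin is empty and home: its lip and rim line up with those of the neighbouring bins to within 0.1 mm. All five blocks are in the tray at left-pane (213-240, 80-165), and the bystanders are where they were. I'm handing in.

```bash
python3 -c "
from rig import job
print(job.sign_off())"
```

```text
the job is handed in; nothing more can be done
None
```

The job is done and handed in at about 22 s of the 72 s allowed; `sign_off` gives no verdict.

- **Tray:** I gripped the steel tray by its near wall and set it square before the block bin. It measured about 7 to 8 mm off the plinth and about 2 mm off the bin's centre.
- **Tipping:** I hooked the bin's lip from inside with the shut fingers and pulled it to about 0.87 rad. Then I lifted the fingers clear and let it sink to its stop.
- **Swinging home:** I pushed the back rim back to about 0.1 rad, let the bin settle, and withdrew the arm.

**Last checks:**
- All five blocks were visible lying inside the tray.
- The block bin's lip and rim lined up with the other bins' to within about 0.1 mm in each camera view. The third bin was outside the wrist view, so only the scene camera covered it.
- The bottles, jar, cup and tweezers looked unmoved in the scene picture; I did not measure their positions.
- I could not measure the bin's speed directly. It had settled at its stop within about 2 s of my letting go.
- No check failed or disagreed beyond the 2 to 4 mm offsets between cameras.

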